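Open the filter bay of a bench dust extractor

TASK

The pre-filter of the bench dust extractor is due for changing, so open its filter bay. With the fingertips only, press the orange snap tab right down until the grey filter cover kicks loose, then push the cover by its thumb stop along the unit, off its seat and rails, until it has uncovered the whole filter and lies flat and entirely on the dark-striped deck beyond. Do not pick the cover up or push it over the edge, and leave everything else on the table where it is.

Things in the scene. Friction and masses are not known exactly. Their poses are not given: they have to be found in the camera images.
- extractor: Bench dust extractor: white box, 326 mm long (its x), 146 mm wide (y), fixed to the table. Origin under its middle, at table height; +x is the way the cover slides off. Top 50 mm above the table; x in mm: -166 to -128 low end (41 mm high) under the tab, -107 to -3 seat of the cover (filter opening -97 to -13), from there to +160 the striped flat deck, level with the seat.
- deck_mid (a point): Where the cover's origin should come to lie, on top of the flat deck: x = +80, y = 0, z = 50 mm of the extractor. Between the seat and here nothing stands in the way but the rails at the sides: 10 mm high, with inward lips 104 mm apart, from x = -110 to -4; they guide the cover and hold it down.
- tab_pad (a point): The point to press: middle of the top of the orange snap tab's ribbed pad (34 mm along x, 44 mm wide), at rest 67 mm above the table at x = -148, y = 0 of the extractor. The pad is one end of a rocker, pivot 28 mm further along +x and 60 mm above the table. Press straight down: it dips about 10 mm to a stop. 1.5 N to start, up to 5 N to release, 3 N to hold; springs back.
- tab (a joint): Angle of the snap tab: 0 at rest (latched), 0.40 rad pressed to its stop. The tooth at the rocker's other end lets go of the cover's catch rib at about 0.25 rad.
- filter_cover: Loose grey cover, plate 104 mm (x) by 112 mm (y), 4 mm thick, 90 g. Origin: middle of its underside, axes as the extractor's. Latched it lies at x = -55, y = 0, z = 50 mm of the extractor. Once the tab is fully pressed, spring pins kick it about 15 mm along +x within 0.3 s and it stays there. Clear of seat and rails from x = +50, wholly on the deck up to +108. Slides with about 1 N.
- thumb_stop (a point): Middle of the face to push on along +x: the cover's thumb stop, an upright face looking to -x, 68 mm wide, at x = 0 of the cover, rising from the plate's top (4 mm above its underside) to 18 mm above the underside. This point is 12 mm above the underside (62 mm above the table). Behind it 48 mm of flat plate are free for fingertips, up to a catch rib 10 mm high at the -x edge.
- powder_black: White powder jar with black lid, 63 mm across, 62 mm high; bystander. Origin under its middle.
- powder_red: Small powder jar with a red-brown band and black lid, 49 mm across, 50 mm high; bystander. Origin under its middle.
- powder_silver: Small powder jar with a red lid, 53 mm across, 50 mm high; bystander. Origin under its middle.
- loupe: Black stand loupe, 43 mm across, 32 mm high; bystander. Origin under its middle.
- lift_tape: Roll of clear tape on a blue core, 83 mm across, 26 mm high, lying flat; bystander. Origin under its middle.
- spare_filter: New pleated filter in a green frame, 82 x 86 x 14 mm, lying flat; bystander. Origin under its middle.
- zephyr_brush: Dusting brush with black handle and white bristles, 33 x 191 x 23 mm along its y; bystander. Origin under its middle.
- squirrel_brush: Dusting brush with brown handle and brown bristles, 33 x 166 x 23 mm along its y; bystander. Origin under its middle.

How it is judged:
By the outcome, as a careful person would: the job done as asked, in the order asked, and still so for the second after the job is handed in, with the robot touching nothing.
It also fails if it takes over 38 s, if anything falls off the work surface, if the arm or the gripper's body presses on something with over 40 N, if the wrist force passes 120 N, or if a joint passes its speed limit or range.

ROBOT

A 6-joint arm with a two-finger parallel gripper is mounted at the origin on a cart in front of the work surface, level with it; the furniture and walls round the work are solid. World frame = base frame: x ahead of the robot, y to its left, z up, the work surface at z = 0. Lengths are in mm, angles in rad, forces in N, time in s.
With the tool pointing down it reaches from about 350 to 975 mm from the base axis. Payload 7.1 kg.
Tool frame: the origin (TCP) lies midway between the tips of the shut fingers; the grasp point (between the pads) lies 19 mm behind it (ctrl.pinch_z is the distance from the TCP to the grasp point, in mm); z points along the fingers, y is the direction in which the jaws open and shut (so a half turn about z gives the same grasp; the last joint's range is limited). The gripper opens to 88 mm and grips with 3 to 60 N. Pads are 20 mm wide; open, the fingers measure 115 mm over their backs; the gripper's body (75 mm by 178 mm) begins 61 mm behind the grasp point.
Start: joints at [1.305, 0.423, 1.63, -0, 1.089, -0.019], TCP at [152.657, 606.053, 222.675] pointing down, gripper open.
Joint ranges: [-3, 3], [-0.9, 2.11], [0.09, 2.58], [-1.31, 4.45], [0.11, 2.69], [-2.54, 2.54]. Speed limits (rad/s): [2.39, 2.39, 3.01, 3.14, 3.14, 3.14].

INTERFACE

Orientations are given as a rotation vector (axis times angle).
In Python, from workcell import ctrl gives the robot as it stands.
- The arm moves only by the tool jog_arm, never from a script. Its arguments are lists of equal length, an entry for each row: "xyz": the shift along the world's x, y, z in mm, a list of three; "yaw": the turn about the world's z in degrees. A call has 1 to 20 rows; each row shifts and turns the pose as measured when the row begins; what a row does not reach is not made up. A row lasts 1/12 s, in which the tool goes at most 41.7 mm and 7.16 degrees, less where a joint would pass 70% of its speed; a pose out of reach is approached as far as the arm can. A call with a gripper value outside its range is refused whole. "gripper" is the closure, from 0 (fully open) to 1 (shut), set as the call begins (left out, the last holds). The fingers move at their own pace and stop on an object; the grip force is fixed at half the most. Time passes only in rows, so rows that do not move let the fingers close. It gives the time, the measured TCP pose, the force and the opening at its end, in the units of the state.
- ctrl.get_obs(): the state, without advancing time (a new reading comes with each control period).
- ctrl.get_image(name): name is "scene" or "top"; returns a dict with "img" (384x512x3 uint8, blue, green, red), "K" (3x3 intrinsics, pixels), "k1" (the pictures are not rectified: a ray, as slopes to the right and down, at radius r is drawn at 1 + k1 r^2 times it, then the intrinsics apply), "R" (3x3) and "t" (3): a world point X has camera coordinates R X + t. Camera axes: x right, y down, z forward; pixel columns grow to the right and rows downward; lengths in mm; the calibration is good to about 2 mm. A picture is of the moment at which its call begins. There is no depth.
- ctrl.close_job(): hands the job in, once; it reports no verdict.
Trained networks look in a picture, given as the dict that the camera call returned (one of the last four; its "shot" number tells which), for a name from the list of things; names that differ only in an ending like _2 or _b are one class to them, and where a whole thing is asked for, a point or a joint stands for the part that bears it (a point fixed in the world has none). Each returns a list of dicts, best first, with "confidence" (0 to 1); they miss things now and then, are a little off and sometimes report something else, mostly with a low value. They report only what shows in the picture. A call takes as long as a camera call.
- ctrl.find_in(picture, thing): "centre" ([column, row] as shares, 0 to 1, of the picture: columns of its width, rows of its height, amid what is visible of it).
- ctrl.regions_of(picture, thing): "region" (384x512 bool, what is visible of it) and "centre" ([column, row] as shares, 0 to 1, of the picture: columns of its width, rows of its height, amid what is visible of it).
- ctrl.pinpoint(picture, thing): "centre" ([column, row] as shares, 0 to 1, of the picture: columns of its width, rows of its height: a listed point, or the origin of a listed thing).
The state is a dict: "t": time; "qpos": joint angles; "qvel": joint speeds; "joint_torque": joint torques, N m; "ee_pos": TCP position; "orientation": TCP orientation; "ft_force": force on the tool from outside, world axes, zero at the start; "moment": the same for the moment, N m; "width": finger opening in mm.
Only numpy, scipy, OpenCV 4.12 (cv2) and the standard library are available. Lean on these libraries where they do the work, as an engineer would, in place of code of your own. Each camera call takes 0.05 s, during which the arm holds its last target.

## Working session

There is one attempt and no reset: what is moved stays moved. The work goes in short steps, Python scripts to look and compute and a tool call to move; the robot and the scene stay as the last step left them, time stands still between calls to the robot, and variables do not carry over. Pictures are saved under pics/ and viewed, and the job is handed in when it is done.

Besides the shell and the picture viewer there is one more tool, called after ">>>" by a JSON object that holds its "fn" and its "kwargs", one argument or row to a line. jog_arm: Moves the arm, as the interface text tells. Its arguments: {"type":"object","properties":{"xyz":{"type":"array","items":{"type":"array","items":{"type":"number"}}},"yaw":{"type":"array","items":{"type":"number"}},"gripper":{"type":"number"}},"required":["xyz","yaw"]}

```bash
mkdir -p pics; cat > h.py <<'E'
import numpy as np, cv2
from workcell import ctrl
def ray(p,c):
    # pixel (col,row) shares -> world origin, dir
    h,w=p["img"].shape[:2]
    K=np.array(p["K"]);u=np.array([c[0]*w,c[1]*h])
    d=np.array([(u[0]-K[0,2])/K[0,0],(u[1]-K[1,2])/K[1,1]])
    s=d.copy()
    for _ in range(30): s=d/(1+p["k1"]*(s@s))
    R=np.array(p["R"]);t=np.array(p["t"]).ravel()
    return -R.T@t, R.T@np.array([s[0],s[1],1])
def atz(p,c,z):
    o,d=ray(p,c); return o+d*(z-o[2])/d[2]
def tri(rs):
    A=np.zeros((3,3));b=np.zeros(3)
    for o,d in rs:
        d=d/np.linalg.norm(d);P=np.eye(3)-np.outer(d,d);A+=P;b+=P@o
    x=np.linalg.solve(A,b);return x,[np.linalg.norm((np.eye(3)-np.outer(d,d)/(d@d))@(x-o)) for o,d in rs]
def proj(p,X):
    c=np.array(p["R"])@X+np.array(p["t"]).ravel();s=c[:2]/c[2];s=s*(1+p["k1"]*(s@s));K=np.array(p["K"])
    return np.array([K[0,0]*s[0]+K[0,2],K[1,1]*s[1]+K[1,2]])
E
python3 - <<'E'
from h import *
np.set_printoptions(precision=1,suppress=True)
P={n:ctrl.get_image(n) for n in("top","scene")}
for n,p in P.items():
    cv2.imwrite(f"pics/{n}0.png",cv2.resize(p["img"],(800,600)))
    print(n,-np.array(p["R"]).T@np.array(p["t"]).ravel())
Z=dict(extractor=0,deck_mid=50,tab_pad=67,filter_cover=50,thumb_stop=62,powder_black=0,powder_red=0,powder_silver=0,loupe=0,lift_tape=0,spare_filter=0,zephyr_brush=0,squirrel_brush=0)
for k,z in Z.items():
    rs=[]
    for n,p in P.items():
        r=ctrl.pinpoint(p,k)
        if r: 
            print(k,n,round(r[0]["confidence"],2),np.array(r[0]["centre"])*[512,384],atz(p,r[0]["centre"],z)[:2]);rs.append(ray(p,r[0]["centre"]))
        else: print(k,n,None)
    if len(rs)==2: print("   tri",*tri(rs))
o=ctrl.get_obs();print(o)
E
```

```text
top [ 381.6  -47.8 1379. ]
scene [  559.  -1312.9   725.1]
extractor top 0.84 [217.  187.3] [589.7  76.5]
extractor scene 0.78 [257.1 197.3] [580.2  71.1]
   tri [585.1  76.3  -1.8] [np.float64(4.862095943332074), np.float64(4.8620959433320206)]
deck_mid top 0.61 [240.4 190.5] [572.6 -10.8]
deck_mid scene 0.65 [258.5 194.4] [583.3  -5.6]
   tri [577.8 -10.5  51.6] [np.float64(5.4299576647560786), np.float64(5.429957664756213)]
tab_pad top 0.73 [175.5 182.9] [592.1 216. ]
tab_pad scene 0.56 [260.2 157.7] [592.7 232.7]
   tri [591.6 214.6  74.6] [np.float64(0.6943766654410305), np.float64(0.6943766654408233)]
filter_cover top 0.64 [203.8 181.4] [602.3 119.5]
filter_cover scene 0.59 [259.7 175.1] [589.2 129.9]
   tri [595.  118.1  56.7] [np.float64(6.131105021016969), np.float64(6.131105021017032)]
thumb_stop top 0.62 [144.3 204.8] [513.5 322.8]
thumb_stop scene 0.76 [261.1 172.7] [593.6 122.4]
   tri [562.2 356.5 -50.6] [np.float64(37.30193663430499), np.float64(37.30193663430521)]
powder_black top 0.86 [146.9 181.3] [606.7 335.7]
powder_black scene 0.68 [268.9 162.8] [627.  342.4]
   
[... 1093 characters left out ...]
_brush scene 0.73 [202.9 289.1] [ 448.  -388.4]
   tri [ 381.2 -261.7 -100.3] [np.float64(51.37923321374709), np.float64(51.37923321374716)]
squirrel_brush top 0.5 [340.2 233. ] [ 432.3 -373.9]
squirrel_brush scene 0.63 [201.5 288.6] [ 444.7 -386.5]
   tri [ 437.9 -375.4   -9.2] [np.float64(5.341688416035517), np.float64(5.341688416035518)]
{'t': 1.4, 'qpos': array([ 1.3,  0.4,  1.6, -0. ,  1.1, -0. ]), 'qvel': array([ 0., -0., -0.,  0.,  0.,  0.]), 'joint_torque': array([ -0. , -54.5, -27.4,   0.1,   0. ,   0. ]), 'ee_pos': array([152.7, 606. , 222.7]), 'orientation': array([ 0.4,  3.1, -0. ]), 'ft_force': array([0.2, 0.3, 0.5]), 'moment': array([ 0.,  0., -0.]), 'width': 87.99013458388451}
```

View images.

View pics/top0.png

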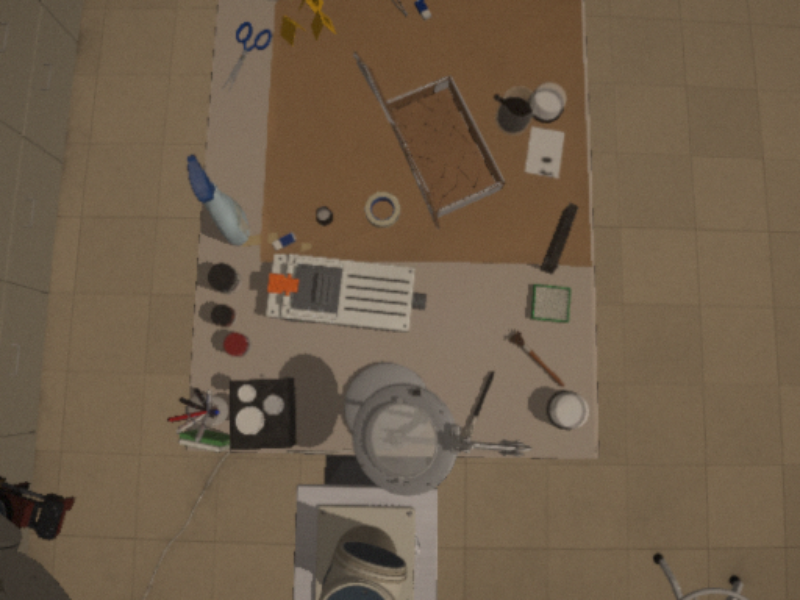

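View pics/scene0.png

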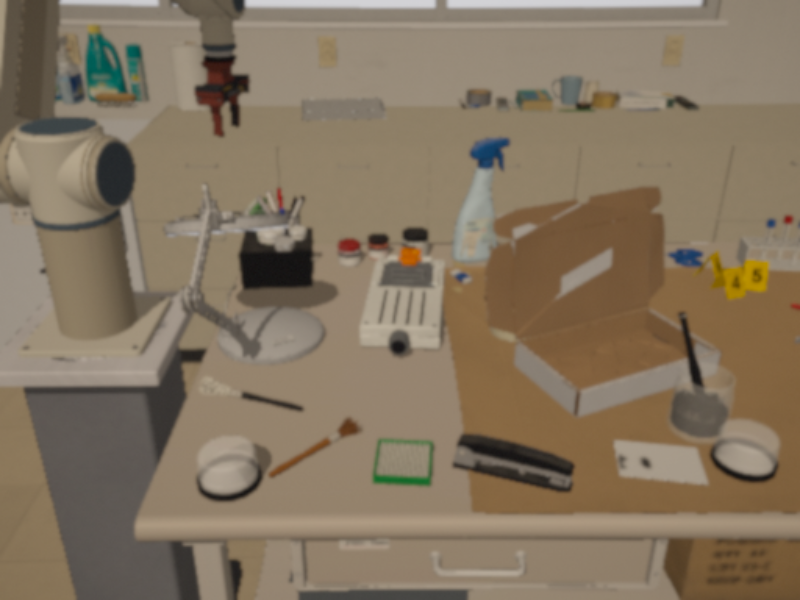

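```bash
python3 - <<'E'
from h import *
np.set_printoptions(precision=1,suppress=True)
P={n:ctrl.get_image(n) for n in("top","scene")}
a=P["top"]["img"][155:220,160:285]; cv2.imwrite("pics/top1.png",cv2.resize(a,None,fx=6.4,fy=6.4,interpolation=cv2.INTER_CUBIC))
a=P["scene"]["img"][135:235,100:300]; cv2.imwrite("pics/scene1.png",cv2.resize(a,None,fx=4,fy=4,interpolation=cv2.INTER_CUBIC))
def corners(p,k,z):
    r=ctrl.regions_of(p,k)
    if not r: print(k,None);return
    m=r[0]["region"].astype(np.uint8);ys,xs=np.nonzero(m)
    h,w=m.shape
    W=np.array([atz(p,((x+.5)/w,(y+.5)/h),z)[:2] for x,y in zip(xs,ys)]).astype(np.float32)
    (c,s,ang)=cv2.minAreaRect(W);print(k,round(r[0]["confidence"],2),"c",np.array(c),"size",np.array(s),"ang",round(ang,1),"mean",W.mean(0))
    print(cv2.boxPoints((c,s,ang)).tolist())
corners(P["top"],"extractor",50)
corners(P["top"],"filter_cover",54)
corners(P["top"],"tab",67)
corners(P["scene"],"filter_cover",54)
corners(P["scene"],"tab",67)
# lamp head: rough
def pt(n,c): return ray(P[n],(c[0]/800,c[1]/600))
# hinge at arm top and head end
print("hinge", tri([pt("top",(450,440)),pt("scene",(207,190))]), tri([pt("top",(515,447)),pt("scene",(305,228))]))
for z in (0,100,200,250,300): print(z,atz(P["top"],(355/800,440/600),z)[:2],atz(P["top"],(455/800,440/600),z)[:2],atz(P["top"],(405/800,385/600),z)[:2])
E
```

```text
extractor 0.88 c [580.1  55.8] size [360.3 151.8] ang 85.0 mean [578.3  50.2]
[[488.7838134765625, -117.0438232421875], [640.0233154296875, -130.2344970703125], [671.327392578125, 228.68698120117188], [520.087890625, 241.87765502929688]]
filter_cover 0.74 c [589.3 121.4] size [106.1 104.1] ang 84.8 mean [588.6 120.9]
[[532.6343994140625, 73.33645629882812], [636.328125, 63.906463623046875], [645.9361572265625, 169.55825805664062], [542.242431640625, 178.98825073242188]]
tab 0.52 c [594.  197.1] size [67.6 41.2] ang 86.0 mean [593.6 199.5]
[[571.0916137695312, 164.837890625], [612.2285766601562, 161.95150756835938], [616.9586791992188, 229.36483764648438], [575.8217163085938, 232.251220703125]]
filter_cover 0.71 c [589.5 123.9] size [113.6 104. ] ang 89.7 mean [589.9 118.9]
[[537.1751708984375, 67.40357971191406], [641.203857421875, 66.8125], [641.8492431640625, 180.39389038085938], [537.820556640625, 180.98497009277344]]
tab 0.7 c [611.5 259.3] size [150.7  55.1] ang 89.2 mean [612.9 265.7]
[[582.8765258789062, 184.33917236328125], [637.9735717773438, 183.56396484375], [640.0932006835938, 334.21875], [584.9961547851562, 334.99395751953125]]
hinge (array([ 279.5, -155. ,  327.4]), [np.float64(6.890728924394655), np.float64(6.890728924394619)]) (array([ 354.4, -261.9,  313.7]), [np.float64(79.4943979026914), np.float64(79.49439790269135)])
0 [252.2  29.5] [ 256.8 -197.8] [378.7 -81.8]
100 [261.6  23.9] [ 265.8 -186.9] [379.  -79.3]
200 [271.   18.3] [ 274.9 -176. ] [379.2 -76.8]
250 [275.7  15.5] [ 279.4 -170.6] [379.3 -75.6]
300 [280.3  12.7] [ 283.9 -165.1] [379.4 -74.4]
```

```bash
ls . pics
```

```text
.:
h.py
pics

pics:
scene0.png
scene1.png
top0.png
top1.png
```

View pics/top1.png

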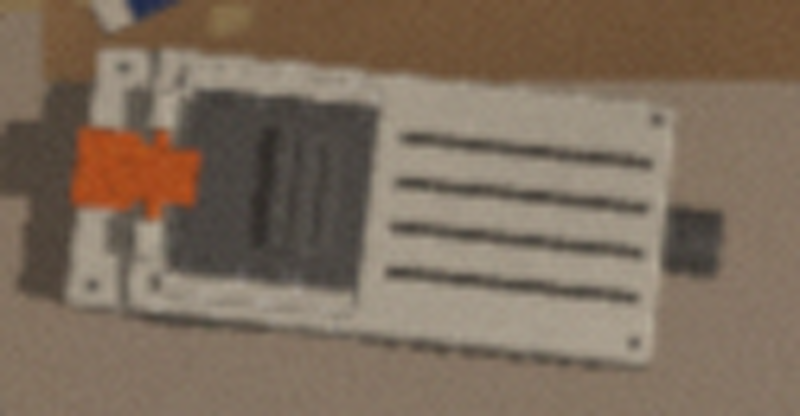

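View pics/scene1.png

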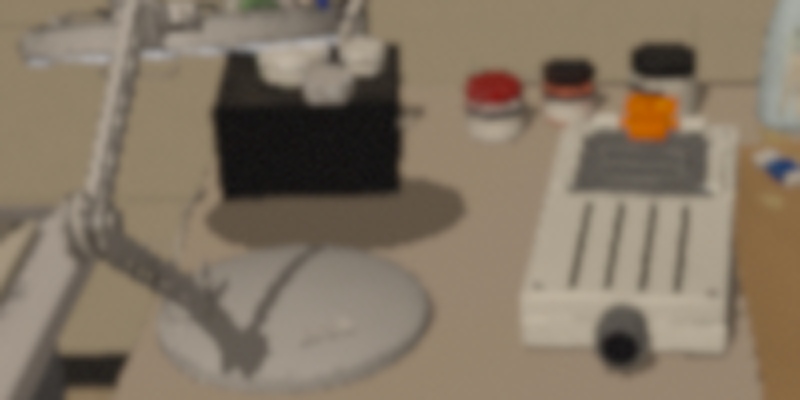

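```bash
python3 - <<'E'
from h import *
from scipy.spatial.transform import Rotation as Ro
np.set_printoptions(precision=1,suppress=True)
P={n:ctrl.get_image(n) for n in("top","scene")}
pt=lambda n,c: ray(P[n],(c[0]/800,c[1]/600))
print("lamp disc ctr",tri([pt("top",(405,440)),pt("scene",(233,226))]))
print("lamp arm top",tri([pt("top",(450,440)),pt("scene",(207,190))]))
print("lamp arm end",tri([pt("top",(523,450)),pt("scene",(192,298))]))
print("spray head",tri([pt("top",(195,165)),pt("scene",(489,150))]))
print("spray base scene",atz(P["scene"],(472/800,260/600),0))
print("pen top",tri([pt("top",(172,418)),pt("scene",(280,190))]),tri([pt("top",(195,393)),pt("scene",(298,200))]))
print("box top front right jars",tri([pt("top",(250,420)),pt("scene",(270,240))]))
c=lambda x,y:((160+x/6.4)/512,(155+y/6.4)/384)
for n,(x,y,z) in dict(rt=(673,105,50),rb=(650,365,50),lt=(100,50,41),lb=(70,305,41),padl=(80,130,67),padlb=(74,206,67),covTR=(378,103,54),covBR=(358,290,54)).items(): print(n,atz(P["top"],c(x,y),z))
R=Ro.from_rotvec(ctrl.get_obs()["orientation"]).as_matrix();print(R,np.degrees(np.arctan2(R[1,1],R[0,1])))
for z in (222,302,400,500): 
    print(z,proj(P["scene"],np.array([152.7,606,z]))*800/512)
print(ctrl.get_obs()["t"])
E
```

```text
lamp disc ctr (array([283. , -76.7, 236.9]), [np.float64(6.6023598562205645), np.float64(6.6023598562206045)])
lamp arm top (array([ 279.5, -155. ,  327.4]), [np.float64(6.890728924394655), np.float64(6.890728924394619)])
lamp arm end (array([ 264.2, -304.4,  214.8]), [np.float64(4.9444047941277365), np.float64(4.94440479412767)])
spray head (array([788. , 348.9, 251.1]), [np.float64(14.080109314870295), np.float64(14.080109314870269)])
spray base scene [745.2 309.6   0. ]
pen top (array([300.9, 402.6, 136.6]), [np.float64(1.295758827646076), np.float64(1.2957588276461538)]) (array([349.9, 359.7, 127.8]), [np.float64(2.1527177628509935), np.float64(2.152717762851016)])
box top front right jars (array([295.4, 253.9,  73.6]), [np.float64(0.6292515864793153), np.float64(0.6292515864791858)])
rt [642.9 -96.9  50. ]
rb [498.2 -86.6  50. ]
lt [669.3 224.4  41. ]
lb [525.2 234.1  41. ]
padl [618.8 227.9  67. ]
padlb [576.7 229.1  67. ]
covTR [639.7  66.2  54. ]
covBR [535.5  73.8  54. ]
[[-1.   0.2  0. ]
 [ 0.2  1.   0. ]
 [-0.   0.  -1. ]] 75.86255614716963
222 [227.5 130.2]
302 [224.1  97.5]
400 [219.6  55.5]
500 [214.7  10.2]
1.85
```

>>> {"fn": "jog_arm", "kwargs": {
  "xyz": [
    [28, -25, 0],
    [28, -25, 0],
    [28, -25, 0],
    [28, -25, 0],
    [28, -25, 0],
    [28, -25, 0],
    [28, -25, 0],
    [28, -25, 0],
    [28, -25, 0],
    [28, -25, 0],
    [28, -25, 0],
    [28, -25, 0],
    [28, -25, 0],
    [28, -25, 0],
    [28, -25, 0],
    [10, -10, 0]
  ],
  "yaw": [-5, -5, -5, -5, -5, -5, -5, -5, -5, -5, -5, -5, -5, -5, -5, -5],
  "gripper": 1
}}

```text
t: 3.18
ee_pos: [596.9, 203.9, 225.1]
orientation: [2.357, 2.069, 0.013]
ft_force: [0.3, 0.2, 0.2]
width: 0.9
```

>>> {"fn": "jog_arm", "kwargs": {
  "xyz": [
    [0, 5, -38],
    [0, 3, -38],
    [-0.5, 2, -38],
    [0, 0, -15],
    [0, 0, 0]
  ],
  "yaw": [2.7, 0, 0, 0, 0]
}}

```text
t: 3.6
ee_pos: [603.9, 209.2, 95.0]
orientation: [2.316, 2.106, 0.03]
ft_force: [-0.9, -0.1, -0.2]
width: 0.2
```

```bash
python3 - <<'E'
from h import *
np.set_printoptions(precision=1,suppress=True)
P={n:ctrl.get_image(n) for n in("top","scene")}
o=ctrl.get_obs();print(o["t"],o["ee_pos"],o["orientation"],o["ft_force"],o["width"])
for n,p in P.items():print(n,proj(p,o["ee_pos"]),proj(p,np.array([596.4,213.8,67])))
cv2.imwrite("pics/s2.png",cv2.resize(P["scene"]["img"][60:240,180:400],None,fx=3.3,fy=3.3,interpolation=cv2.INTER_CUBIC))
cv2.imwrite("pics/s2f.png",cv2.resize(P["scene"]["img"],(640,480)))
cv2.imwrite("pics/t2.png",cv2.resize(P["top"]["img"],(800,600)))
E
```

```text
3.7 [605.1 209.7  97.9] [2.3 2.1 0. ] [-0.9  0.9  0.3] 0.4937955704299585
top [175.8 177.7] [176.2 181.7]
scene [264.1 151.8] [261.4 159.9]
```

View pics/s2.png

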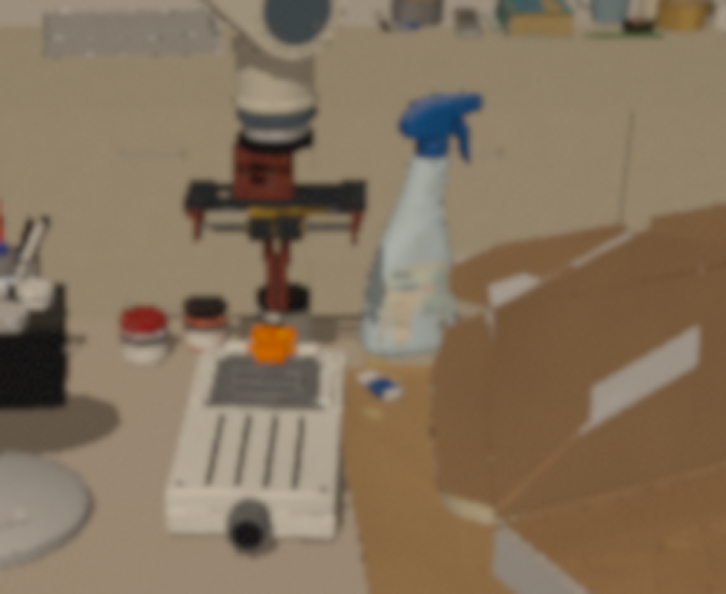

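View pics/s2f.png

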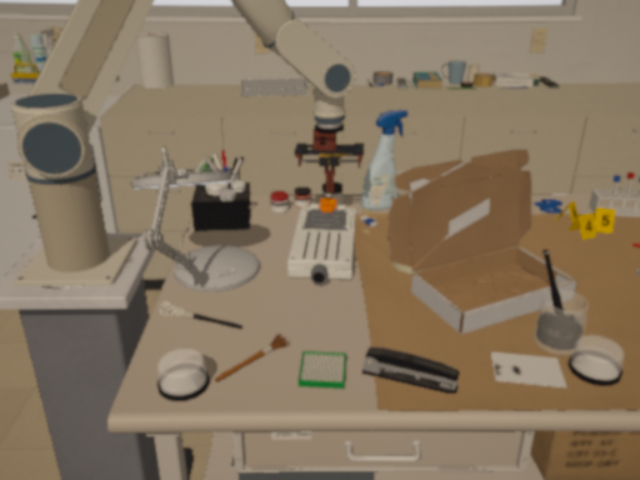

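View pics/t2.png

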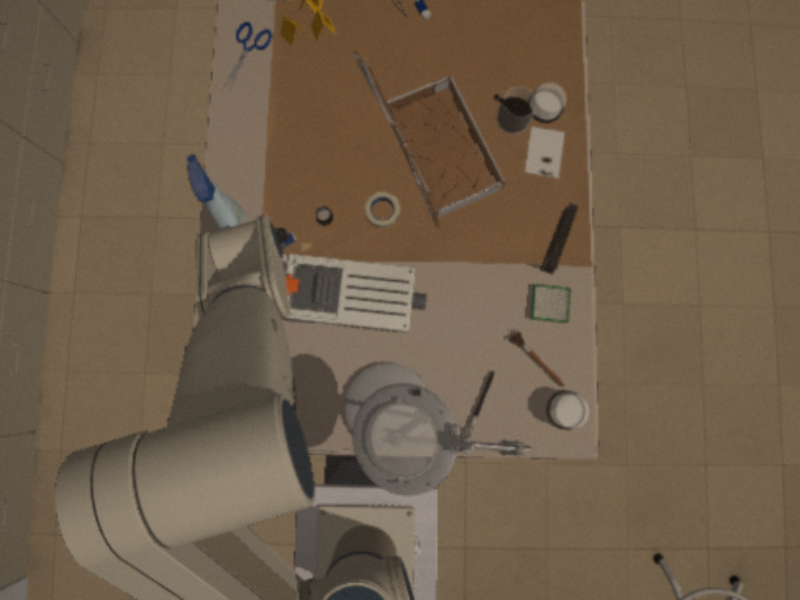

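>>> {"fn": "jog_arm", "kwargs": {
  "xyz": [
    [-4, 2, -5],
    [-3, 2, -5],
    [-2, 0, -4],
    [0, 0, -4],
    [0, 0, 0],
    [0, 0, 0]
  ],
  "yaw": [0.7, 0, 0, 0, 0, 0]
}}

```text
t: 4.2
ee_pos: [599.2, 216.3, 85.7]
orientation: [2.296, 2.12, 0.051]
ft_force: [0.4, -0.8, 0.6]
width: 0.4
```

>>> {"fn": "jog_arm", "kwargs": {
  "xyz": [
    [-3, -2, -6],
    [-1, -1, -6],
    [0, 0, -5],
    [0, 0, -3]
  ],
  "yaw": [0, 0, 0, 0]
}}

```text
t: 4.53
ee_pos: [596.1, 213.6, 65.9]
orientation: [2.295, 2.118, 0.057]
ft_force: [-1.7, 4.3, 5.2]
width: 0.7
```

>>> {"fn": "jog_arm", "kwargs": {
  "xyz": [
    [0, 0, -3],
    [0, 0, -3],
    [0, 0, -3],
    [0, 0, -2]
  ],
  "yaw": [0, 0, 0, 0]
}}

```text
t: 4.87
ee_pos: [598.0, 216.2, 59.1]
orientation: [2.297, 2.117, 0.064]
ft_force: [-4.8, 4.2, 16.2]
width: 0.5
```

```bash
cat > look.py <<'E'
from h import *
import sys
np.set_printoptions(precision=1,suppress=True)
P={n:ctrl.get_image(n) for n in("top","scene")}
tag=sys.argv[1]
o=ctrl.get_obs();print(o["t"],o["ee_pos"],o["orientation"],o["ft_force"],o["width"])
ex=np.array([-.082,-.9966]);O=np.array([584.3,66.3])
for n,p in P.items():
    for k,z in (("filter_cover",50),("thumb_stop",62),("tab_pad",60)):
        r=ctrl.pinpoint(p,k)
        if r:
            w=atz(p,r[0]["centre"],z)[:2];d=w-O
            print(n,k,round(r[0]["confidence"],2),w,"ext",d@ex,d@np.array([-ex[1],ex[0]]))
    r=ctrl.regions_of(p,"filter_cover")
    if r and n=="top":
        m=r[0]["region"];ys,xs=np.nonzero(m);h,w=m.shape
        W=np.array([atz(p,((x+.5)/w,(y+.5)/h),54)[:2] for x,y in zip(xs,ys)])-O
        a=W@ex;b=W@np.array([-ex[1],ex[0]])
        print("region",round(r[0]["confidence"],2),"x",np.percentile(a,[.5,50,99.5]),"y",np.percentile(b,[.5,50,99.5]),len(a), "rect",cv2.minAreaRect(W.astype(np.float32)))
a=P["top"]["img"][155:220,160:285]; t=cv2.resize(a,(750,390),interpolation=cv2.INTER_CUBIC)
a=P["scene"]["img"][120:230,215:310]; s=cv2.resize(a,None,fx=5.2,fy=5.2,interpolation=cv2.INTER_CUBIC)
cv2.imwrite(f"pics/{tag}_t.png",t);cv2.imwrite(f"pics/{tag}_s.png",s)
E
python3 look.py p1
```

```text
4.9667 [598.1 216.3  59. ] [2.3 2.1 0.1] [-4.6  5.6 18.1] 0.43893940321313474
top filter_cover 0.6 [591.8 109.5] ext -43.621927970171136 3.9477539696241273
top thumb_stop 0.76 [599.1 109.8] ext -44.581686098057794 11.221388264541112
top tab_pad 0.42 [591.1 216.2] ext -149.9891340939045 -5.506561098776063
region 0.68 x [-92.9 -39.4  10.7] y [-53.1  -1.4  51.8] 859 rect ((2.8069839477539062, 41.17404556274414), (104.93870544433594, 111.41632080078125), 84.73922729492188)
scene filter_cover 0.86 [597.3 113.9] ext -48.50134094059887 9.042209398537457
scene thumb_stop 0.72 [580.9  89.5] ext -22.808689904746743 -5.316926943781327
scene tab_pad 0.73 [ 569.8 -490.8] ext 556.360021859366 31.254824436266194
```

View pics/p1_t.png

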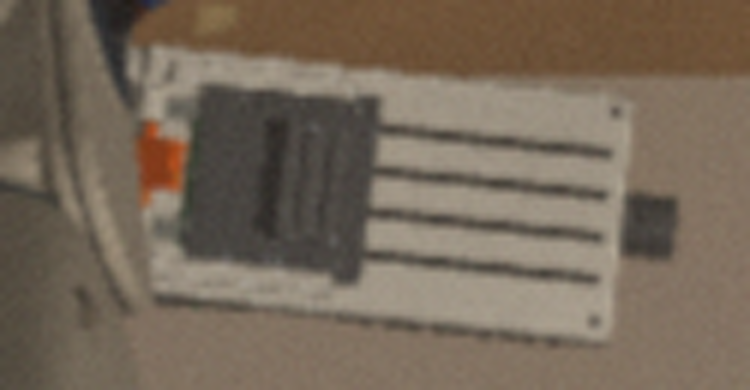

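View pics/p1_s.png

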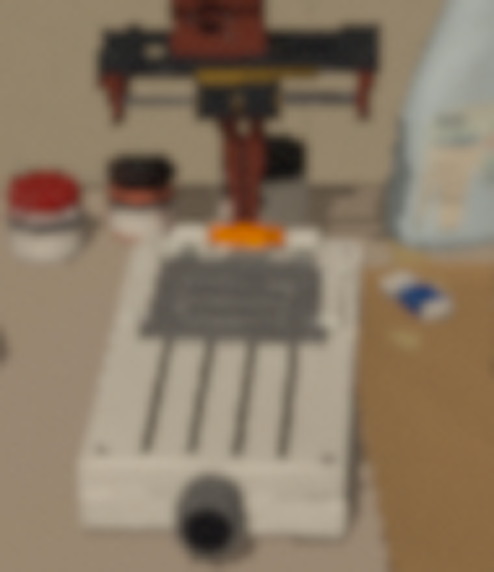

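>>> {"fn": "jog_arm", "kwargs": {
  "xyz": [
    [0, 0, 12],
    [0, 0, 20],
    [0, 0, 20],
    [-2, -18, 0],
    [-2, -25, 0],
    [-2, -25, 0],
    [-2, -15, 0],
    [0, -5, 0],
    [0, 0, 0]
  ],
  "yaw": [0, 0, 0, 0, 0, 0, 0, 0, 0],
  "gripper": 0.77
}}

```text
t: 6.12
ee_pos: [590.8, 125.5, 114.5]
orientation: [2.29, 2.12, 0.066]
ft_force: [-0.1, -0.6, 0.1]
width: 20.1
```

```bash
python3 - <<'E'
from h import *
from scipy.spatial.transform import Rotation as Ro
np.set_printoptions(precision=3,suppress=True)
o=ctrl.get_obs();R=Ro.from_rotvec(o["orientation"]).as_matrix();print(o["t"],o["ee_pos"],R,np.degrees(np.arctan2(R[1,1],R[0,1])),o["ft_force"],o["width"])
E
```

```text
6.1167 [590.829 125.476 114.469] [[ 0.077  0.996  0.045]
 [ 0.997 -0.077  0.014]
 [ 0.017  0.044 -0.999]] -4.441977763082051 [-0.091 -0.575  0.132] 20.0888626192803
```

>>> {"fn": "jog_arm", "kwargs": {
  "xyz": [
    [-1, 3, -18],
    [0, 0, -18],
    [0, 0, -10],
    [0, 0, -6],
    [0, 0, 0]
  ],
  "yaw": [0, 0, 0, 0, 0]
}}

```text
t: 6.53
ee_pos: [591.6, 130.7, 61.2]
orientation: [2.289, 2.119, 0.07]
ft_force: [0.1, 0.5, 0.4]
width: 20.0
```

```bash
python3 look.py p2
```

```text
6.6333 [592.4 130.8  62.4] [2.3 2.1 0.1] [0.4 0.2 0.5] 20.403598254648024
top filter_cover 0.83 [588.1  98.3] ext -32.17044263981288 1.1322243306663504
top tab_pad 0.19 [588.   98.3] ext -32.19565189456029 1.0507577970866824
region 0.63 x [-23.2  -5.4  10.3] y [-52.1   1.5  50.6] 258 rect ((-1.31390380859375, 3.536397933959961), (103.1202392578125, 35.32171630859375), 1.9936367273330688)
scene filter_cover 0.72 [588.2  89.1] ext -23.006327432556947 1.9937316868945663
scene thumb_stop 0.6 [584.4  90.3] ext -23.923653450066148 -1.8462251257997766
scene tab_pad 0.41 [598.2 269.4] ext -203.5494730815512 -2.7543934378731962
```

View pics/p2_s.png

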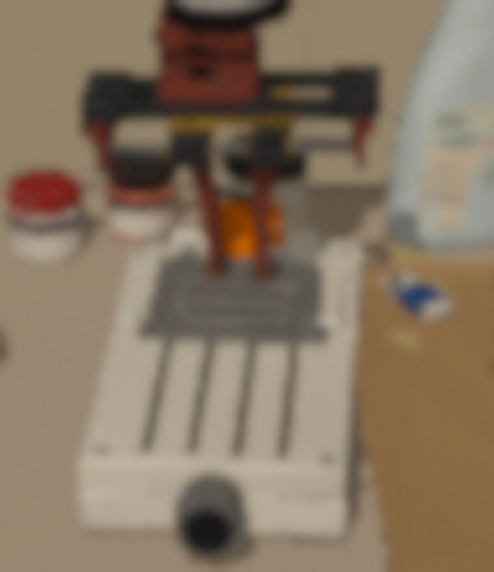

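>>> {"fn": "jog_arm", "kwargs": {
  "xyz": [
    [-3, -3, -1.5],
    [-1, -6, -0.5],
    [-0.5, -6, 0],
    [-0.5, -6, 0],
    [-0.5, -6, 0]
  ],
  "yaw": [0, 0, 0, 0, 0]
}}

```text
t: 7.45
ee_pos: [586.9, 101.8, 61.5]
orientation: [2.287, 2.118, 0.076]
ft_force: [0.5, 0.9, 0.1]
width: 19.9
```

>>> {"fn": "jog_arm", "kwargs": {
  "xyz": [
    [-0.7, -8, -0.5],
    [-0.7, -8, -0.5],
    [-0.7, -8, 0],
    [-0.7, -8, 0],
    [-0.7, -8, 0],
    [-0.7, -8, 0]
  ],
  "yaw": [0, 0, 0, 0, 0, 0]
}}

```text
t: 7.95
ee_pos: [582.3, 48.0, 60.6]
orientation: [2.288, 2.116, 0.077]
ft_force: [0.7, -0.2, 0.7]
width: 20.2
```

```bash
python3 look.py p3
```

```text
8.05 [582.2  47.5  60.5] [2.3 2.1 0.1] [ 0.2 -0.   0.3] 20.596922222847137
top filter_cover 0.6 [590.   39.4] ext 26.376106154976128 7.887695156539006
top thumb_stop 0.57 [592.   30.6] ext 34.92272831728591 10.556172701397857
top tab_pad 0.54 [594.8 209. ] ext -143.08750351893312 -1.2243298944015708
scene filter_cover 0.89 [590.8   9.2] ext 56.35316301038921 11.111802743962748
scene thumb_stop 0.96 [577.7  27.7] ext 38.961556779224054 -3.416103556739034
scene tab_pad 0.52 [594.3 242.1] ext -176.00952075686055 -4.4101737783585895
```

View pics/p3_s.png

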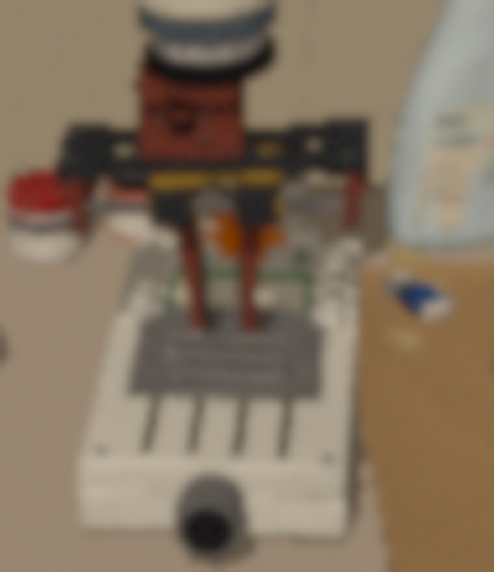

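>>> {"fn": "jog_arm", "kwargs": {
  "xyz": [
    [-0.6, -8, 0],
    [-0.6, -8, 0],
    [-0.6, -8, 0],
    [-0.6, -8, 0],
    [-0.5, -6, 0],
    [0, -3, 0],
    [0, 0, 0]
  ],
  "yaw": [0, 0, 0, 0, 0, 0, 0]
}}

```text
t: 9.03
ee_pos: [579.0, 4.3, 60.6]
orientation: [2.286, 2.118, 0.077]
ft_force: [-0.9, 0.4, 0.7]
width: 20.0
```

```bash
python3 look.py p4
```

```text
9.1333 [579.1   4.9  60.6] [2.3 2.1 0.1] [0.1 0.9 0.3] 20.59812992502091
top thumb_stop 0.59 [460.1 272.1] ext -194.93171147569026 -140.61925585217554
top tab_pad 0.54 [599.  217.7] ext -152.0992782920643 2.2440586584767286
scene filter_cover 0.7 [577.5 -19.2] ext 85.72347111463392 0.1956270354428819
scene thumb_stop 0.75 [566.3 -14.1] ext 81.63977762429738 -11.346112887835249
scene tab_pad 0.55 [595.9 250.1] ext -184.12001142692185 -3.5093022035466337
```

View pics/p4_s.png

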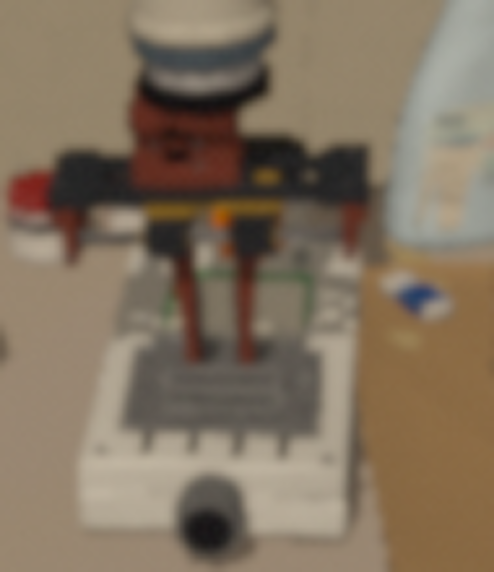

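View pics/p4_t.png

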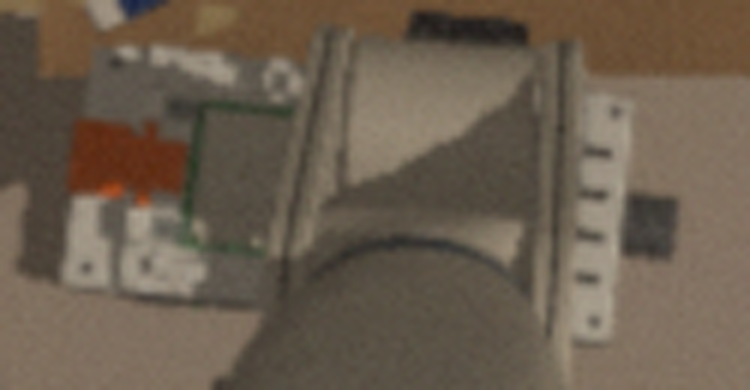

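>>> {"fn": "jog_arm", "kwargs": {
  "xyz": [
    [-0.5, -4, 0],
    [-0.3, -3, 0],
    [0, 0, 0],
    [1, 8, 0],
    [1, 6, 0],
    [0, 0, 20],
    [0, 0, 35],
    [0, 0, 40],
    [0, 30, 35],
    [0, 40, 0],
    [0, 40, 0],
    [0, 40, 0],
    [0, 40, 0],
    [0, 40, 0],
    [0, 0, 0]
  ],
  "yaw": [0, 0, 0, 0, 0, 0, 0, 0, 0, 0, 0, 0, 0, 0, 0]
}}

```text
t: 10.78
ee_pos: [578.8, 253.9, 195.8]
orientation: [2.29, 2.115, 0.086]
ft_force: [-0.5, 0.8, -1.2]
width: 20.0
```

```bash
python3 look.py p5
```

```text
10.8833 [578.4 249.3 195.1] [2.3 2.1 0.1] [-0.3 -0.  -0.6] 20.098273481061508
top filter_cover 0.78 [580.2 -14.9] ext 81.26621331455802 2.564517761795403
top thumb_stop 0.61 [582.8  -4.2] ext 70.36661078347306 4.261645931050108
top tab_pad 0.65 [598.6 218. ] ext -152.40524795215896 1.800042478062824
region 0.59 x [ 27.5  79.5 131.4] y [-56.5  -2.   54.3] 938 rect ((-7.701118469238281, -77.85320281982422), (107.30852508544922, 112.32083129882812), 86.38143920898438)
scene filter_cover 0.58 [571.6 -18.6] ext 85.68249956097294 -5.7249045308240145
scene thumb_stop 0.8 [574.6 -32.2] ext 98.95688931498162 -1.620602198337322
scene tab_pad 0.6 [595.8 243.1] ext -177.11385775519395 -3.076396847404875
```

View pics/p5_s.png

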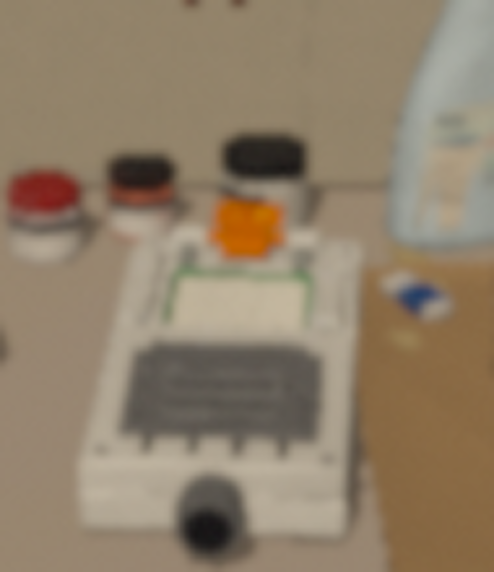

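View pics/p5_t.png

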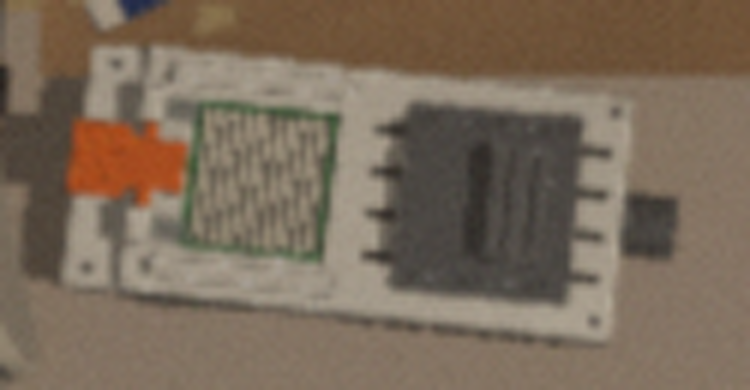

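The cover lies flat on the striped deck with its centre at about x = +80. The filter is fully uncovered and the arm is clear, touching nothing. I'm handing the job in.

```bash
python3 -c "
from workcell import ctrl
print(ctrl.close_job())"
```

```text
the job is handed in; nothing more can be done
None
```

The filter bay is open. The cover lies flat and entirely on the striped deck, and the job was handed in at about 11 s of the 38 s allowed.

- **Tab:** I pressed it down with the shut fingertips. The last reading was about 18 N, in line with it being on its stop. The cover kicked loose from about x = -55 to -41 on the extractor, as seen from above. The tab sprang back afterwards.
- **Push:** With the fingers 20 mm apart, I pushed the thumb stop along the unit. The force readings stayed around 1 N throughout.
- **Last check from above:** The cover covers x = 27 to 131, with its centre near +80 and y within about 2 mm of 0. Its turn is within about 2° of the extractor's. The filter is fully uncovered.
- **Disagreements:** The point detector in the scene camera put the cover at x = +86 and the thumb stop at +99; from above it put the stop at +70. I relied on the cover's outline from above, which matches the fingertip position at the end of the push.
- **Bystanders:** The arm made no unexpected contact. The three powder jars look unmoved in the last close-up. I did not re-measure the other bystanders at the end.

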